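Unbolt the sander guard gate and hold it ajar

TASK

The ear muffs stand in the way of the sander pen's gate: hang them by the headband over the low rail, cups either side of the bar, and let go. Then lift the sagging bolt over the keeper's bent lip while pulling it back, and pull the sprung gate ajar, its free edge out by about a hand's width (10 cm). Finish while still holding the gate there, with the bolt drawn, and leave the glue bottle, screwdriver and wooden block where they are.

Things in the scene. Friction and masses are not known exactly. Their poses are not given: they have to be found in the camera images.
- muffs: Ear muffs standing upright on their two cups: a steel-wire arch with a thick grey padded crown on top. Origin on the underside, midway between the cups; z up, the arch spans x (the two cups lie at +x and -x), y goes through the arch. 150 mm wide along x, 56 mm deep along y, 147 mm tall, about 220 g. The crown pad is 62 (x) x 22 (y) x 30 (z) mm, from 117 to 147 mm above the origin; the free gap between the cups is 86 mm. Front and back are alike.
- muffs_crown (a point): Middle of the flat underside of the muffs' crown pad, 117 mm above the muffs' origin: what rests on the rail when they hang.
- rail: Fixed low steel rail on two posts: a round horizontal bar 16 mm thick, 220 mm long, along the rail's own y axis; origin on the table under its middle.
- rail_mid (a point): Middle of the rail's bar, on its axis, 150 mm above the table (top of the bar at 158 mm). Same axes as the rail.
- pen: Fixed wooden guard pen round a bench sander. Origin on the table under the gate opening; +x leads away from the robot into the pen, y runs along the closed gate towards the latch post. The gate fills the opening at x = 0, from y = -146 mm (hinge) to y = +139 mm; gate and latch post are 40 to 44 mm thick and 150 mm high.
- gate (a joint): Gate angle in rad: 0 shut, grows as its free edge swings out of the pen towards the robot (anticlockwise from above), stop at 1.2. Sprung hinge: it pulls shut with 0.3 Nm at 0, growing by 1 Nm per rad, so it falls shut when let go.
- gate_hinge (a point): Point on the gate's vertical hinge line, 150 mm above the table (the gate's top). Its axes turn with the gate; its y points along the gate to the free edge.
- gate_edge (a point): Top of the gate at its free (latch) edge, 285 mm from the hinge line; 1 rad of gate angle moves it 285 mm.
- bolt (a joint): How far the barrel bolt on top of the gate is drawn back, in m: 0 fully shot, 0.055 fully drawn; it moves along the gate's top towards the hinge (the gate's -y), with about 1.5 N of friction, and stays where it is left. Its head is clear of the keeper from 0.035.
- bolt_lift (a joint): How far the bolt is lifted in its tall worn loops, in m: 0 sagging (its weight, 1.3 N, lets it drop back when let go), 0.014 top.
- bolt_knob (a point): Middle of the bolt's upright steel knob, the grip: a vertical cylinder 16 mm across and 40 mm tall (this point 20 mm below its top, 220 mm above the table when the bolt sags). It stands on the bolt's rod, which lies 54 mm below this point; the bolt's loops on the gate reach up to 190 mm above the table, so fingers go no lower than that. It moves with bolt and gate; its y points along the bolt to the keeper. With the bolt at 0 it is 215 mm from the hinge line.
- bolt_head (a point): Centre of the round button head at the bolt's end, 24 mm across and 8 mm long, 107 mm from the knob; the rod behind it is 10 mm thick.
- keeper_lip (a point): Top of the bent-up lip at the mouth of the steel keeper on the latch post, 160 mm above the table, 8 mm thick along the bolt. The sagging head hangs about 6 mm down behind this lip and catches on it when pulled; the bolt must be up by more than about 7 mm (10 to 13 is good) while the head passes. The keeper's side walls stop the gate until the head is out.
- glue: Bystander: white glue bottle, 52 mm thick and 140 mm tall; origin in its underside.
- screwdriver: Bystander: screwdriver lying along its x axis on the table.
- block: Bystander: wooden block 110 x 60 x 35 mm; origin in its underside.
Not all that is in view belongs to the job. Of the things that look like the muffs, the smaller one is meant.

How it is judged:
On the way, in this order (a step that is already met when the one before it is completed fails the run):
1. the ear muffs hang over the rail, let go (height (world z) of muffs above 0.026 m and angle between muffs's own z axis and vertical below 0.35 rad and x of rail_mid in the frame of muffs between -0.03 and 0.03 m and horizontal distance between muffs_crown and rail_mid below 0.095 m and contact force between muffs and rail above 0.8 N and contact force between muffs and the fingers below 0.05 N and linear speed of muffs below 0.05 m/s), for 0.3 s.
2. the bolt is drawn out of the keeper (value of joint bolt above 0.036 m), for 0.2 s.
At the end, for the whole second after the job is handed in: Muffs hang still and let go on the rail, cups either side (tilt < 0.35 rad, crown within 95 mm of the bar's middle, 30 mm across it); bolt drawn 30 mm or more; gate still at 0.2 to 0.55 rad (edge out 57 to 150 mm), held by the robot with over 0.5 N; bystanders in place (all of step 1 and value of joint gate between 0.2 and 0.55 rad and velocity of joint gate between -0.1 and 0.1 rad/s and value of joint bolt above 0.03 m and contact force between any of the fingers, the arm and gate above 0.5 N); the arm keeps its last pose, push and grip.
It fails at once if the glue bottle, screwdriver or block is shifted by over 40 mm (distance of any of glue, screwdriver, block from where it was at the start of the episode above 0.04 m).
It also fails if it takes over 50 s, if anything falls off the work surface, if the arm or the gripper's body presses on something with over 40 N, if the wrist force passes 120 N, or if a joint passes its speed limit or range.

ROBOT

A 7-joint arm with a two-finger parallel gripper is mounted at the origin on the work surface. World frame = base frame: x ahead of the robot, y to its left, z up, the work surface at z = 0. Lengths are in m, angles in rad, forces in N, time in s.
With the tool pointing down it reaches from about 0.425 to 0.975 m from the base axis. Payload 16.7 kg.
Tool frame: the origin (TCP) lies midway between the tips of the shut fingers; the grasp point (between the pads) lies 19 mm behind it; z points along the fingers, y is the line along which they close (so a half turn about z gives the same grasp; the last joint's range is limited). The gripper opens to 85 mm and grips with 20 to 120 N. Pads are 22 mm wide; open, the fingers measure 114 mm over their backs; the gripper's body (76 mm by 85 mm) begins 54 mm behind the grasp point. The pads swing forward as they close: fully open they stand 13 mm farther back than shut.
Start: joints at [-1.27, 0.426, 0.074, 1.606, -0.034, 1.111, -0.067], TCP at [0.294, 0.608, 0.231] pointing down, gripper open.
Joint ranges: [-2.85, 2.85], [-0.5, 2.14], [-1.23, 1.37], [0.21, 2.46], [-1.02, 4.16], [0.16, 2.05], [-2.73, 2.73]. Speed limits (rad/s): [1.89, 1.89, 2.39, 2.39, 3.01, 3.01, 3.01].

INTERFACE

Orientations are given as [roll, pitch, yaw] about the fixed x, y, z axes, in that order (R = Rz(yaw) Ry(pitch) Rx(roll)).
In Python, from plant import robot gives the robot as it stands.
- The arm moves only by the shell command python3 -m creep 'ROWS' [OPENING] [FORCE]. ROWS is JSON, a list that holds one entry, the list of rows, each a list of 6 numbers: the shift along the tool's x, y, z in m, then the turn, a rotation vector about the tool's x, y, z in rad. In form: [[[x, y, z, rx, ry, rz], ...]]. A call has 1 to 5 rows; each row shifts and turns the commanded pose from where the row before left it, along the tool's axes as they then stand; what a row does not reach is not made up. A row lasts 1/8 s, in which the tool goes at most 62.5 mm and 10.7 degrees, less where a joint would pass 70% of its speed; a pose out of reach is approached as far as the arm can. A call is refused whole if a number of a shift passes 0.0625 or a number of a turn 0.188, either way. A call with a gripper value outside its range is refused whole. OPENING is the closure, from 0 (fully open) to 1 (shut), set as the call begins (- or left out, the last holds). The fingers move at their own pace and stop on an object; FORCE is the grip in N (left out, the last holds). Time passes only in rows, so rows that do not move let the fingers close. It gives the time, the measured TCP pose, the force, the opening and the grip force at its end, in the units of the state.
- robot.sense(): the state, without advancing time (a new reading comes with each control period).
- robot.grab_frame(name): name is "side" or "top"; returns the picture (384x512x3 uint8, blue, green, red); there is no depth.
- robot.calibration(name): a dict with "intrinsics" (3x3 intrinsics, pixels), "rvec" (rotation vector, rad) and "tvec" (3), from world to camera coordinates, as OpenCV has them. Camera axes: x right, y down, z forward; pixel columns grow to the right and rows downward; lengths in m; the calibration is good to about 2 mm. A picture is of the moment at which its call begins. calibration takes no time and is no camera call.
- robot.close_job(): hands the job in; it is judged then, once.
The state is a dict: "time_s": time; "qpos": joint angles; "qd": joint speeds; "tau": joint torques, N m; "ee_pos": TCP position; "orientation": TCP orientation; "contact_force": force on the tool from outside, world axes, zero at the start; "wrist_torque": the same for the moment, N m; "width": opening from 0.0 (shut) to 1.0 (fully open); "gripper_force": force on a finger pad.
Only numpy, scipy, OpenCV 4.12 (cv2) and the standard library are available. Lean on these libraries where they do the work, as an engineer would, in place of code of your own. Each camera call takes 0.05 s, during which the arm holds its last target. There are 200 camera calls.

## Working session

There is one attempt and no reset: what is moved stays moved. The work goes in short steps, Python scripts to look and compute and a shell command to move; the robot and the scene stay as the last step left them, time stands still between calls to the robot, and variables do not carry over. Pictures are saved under pics/ and viewed, at most 10 in all, crops included, and the job is handed in when it is done.

```bash
mkdir -p pics; cat > h.py <<'E'
import numpy as np, cv2
from scipy.spatial.transform import Rotation as R
from plant import robot
def cal(n):
    c=robot.calibration(n); return np.array(c["intrinsics"],float),np.array(c["rvec"],float),np.array(c["tvec"],float)
def ray(n,u,v):
    K,r,t=cal(n); M=R.from_rotvec(r.ravel()).as_matrix(); d=M.T@np.linalg.solve(K,[u,v,1]); return -M.T@t.ravel(),d
def atz(n,u,v,z):
    o,d=ray(n,u,v); return o+d*(z-o[2])/d[2]
def proj(n,P):
    K,r,t=cal(n); return cv2.projectPoints(np.array(P,float).reshape(-1,3),r,t,K,None)[0].reshape(-1,2)
def tri(a,b):
    (o1,d1),(o2,d2)=ray("top",*a),ray("side",*b)
    s=np.linalg.lstsq(np.c_[d1,-d2],o2-o1,rcond=None)[0]; p,q=o1+s[0]*d1,o2+s[1]*d2
    return (p+q)/2,np.linalg.norm(p-q)
def snap(n,f,crop=None,s=1.5):
    im=robot.grab_frame(n)
    if crop: x0,y0,x1,y1=crop; im=im[y0:y1,x0:x1]
    cv2.imwrite("pics/"+f,cv2.resize(im,None,fx=s,fy=s,interpolation=cv2.INTER_CUBIC))
E
python3 - <<'E'
from h import *
snap("top","t0.png");snap("side","s0.png");print(robot.sense())
for n in("top","side"):print(n,ray(n,256,192))
E
```

```text
{'time_s': 0.1, 'qpos': array([-1.26948662,  0.42664077,  0.07382352,  1.60653559, -0.03410407,
        1.11077962, -0.06709879]), 'qd': array([-0.00099555, -0.00136635,  0.00022378, -0.00378493, -0.00069049,
        0.00105795,  0.00051199]), 'tau': array([ 6.41090650e-03, -9.51538754e+01,  3.77090022e+00, -4.64412475e+01,
        1.97472714e-02,  6.50597212e-03,  9.45861501e-06]), 'ee_pos': array([0.29394269, 0.60723996, 0.23070214]), 'orientation': array([-3.14048899e+00,  5.95561695e-05,  2.69077783e+00]), 'contact_force': array([-0.41408685, -0.61370436, -0.21022281]), 'wrist_torque': array([ 0.01264906, -0.02108403, -0.01628216]), 'gripper_force': 0.0, 'width': 1.0022841894535541}
top (array([ 0.3639981 , -0.01803338,  1.18423159]), array([ 0.15073182, -0.03328327, -0.98836382]))
side (array([ 0.22635828, -1.03531318,  0.93780385]), array([ 0.2282306 ,  0.76262443, -0.60537812]))
```

View pics/t0.png

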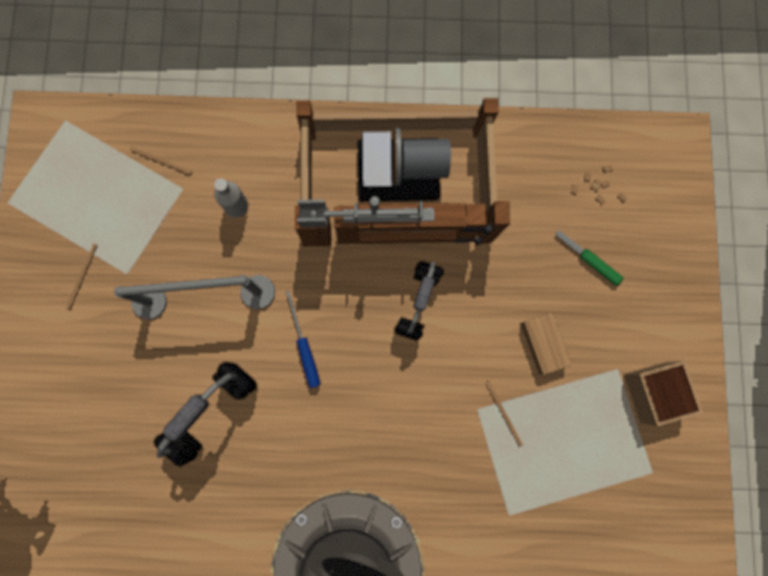

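View pics/s0.png

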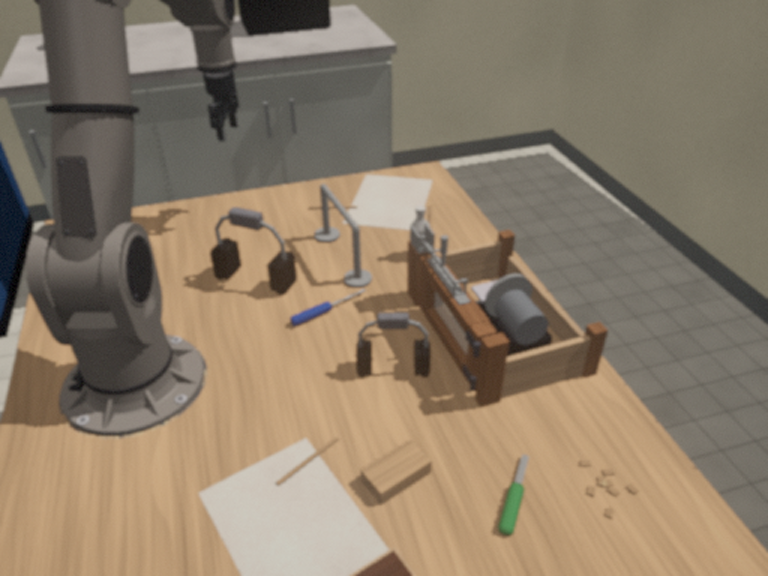

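```bash
python3 - <<'E'
from h import *
a=lambda *p:np.array(p)/1.5
np.set_printoptions(precision=4,suppress=True)
print("crown",tri(a(424,290),a(393,320)))
print("crown ends",atz("top",*a(431,269),.13),atz("top",*a(416,311),.13))
print("cups",atz("top",*a(428,269),.05),atz("top",*a(410,327),.05))
L,Rr=atz("top",*a(118,292),.15),atz("top",*a(262,281),.15);print("rail",L,Rr,(L+Rr)/2,np.linalg.norm(L-Rr))
print("rail side",tri(a(118,292),a(324,189)),tri(a(258,281),a(357,227)))
print("knob",tri(a(375,202),a(443,240)),tri(a(375,202),a(419,213)))
print("gate hinge-ish",atz("top",*a(490,215),.15),"post",atz("top",*a(315,215),.15))
print("gate front face ends",atz("top",*a(338,228),.15),atz("top",*a(470,223),.15))
t=cv2.imread("pics/t0.png");s=cv2.imread("pics/s0.png")
c1=cv2.resize(t[180:350,290:520],(600,443),interpolation=cv2.INTER_CUBIC)[:, :400+200]
c2=cv2.resize(s[190:400,340:520],(480,560),interpolation=cv2.INTER_CUBIC)
o=np.zeros((560,800,3),np.uint8);c1=cv2.resize(c1,(400,296));o[:296,:400]=c1;o[:560,400:]=cv2.resize(c2,(400,560));cv2.imwrite("pics/c0.png",o)
E
```

```text
crown (array([ 0.5195, -0.1257,  0.1336]), np.float64(0.006725154974079991))
crown ends [ 0.5627 -0.1389  0.13  ] [ 0.4844 -0.1127  0.13  ]
cups [ 0.5776 -0.1421  0.05  ] [ 0.4619 -0.1088  0.05  ]
rail [0.4996 0.42   0.15  ] [0.5275 0.1657 0.15  ] [0.5136 0.2928 0.15  ] 0.2558571579655182
rail side (array([0.5029, 0.4251, 0.1375]), np.float64(0.0033338526429183245)) (array([0.5245, 0.1692, 0.1694]), np.float64(0.0006515200441528852))
knob (array([ 0.6534, -0.0308,  0.2326]), np.float64(0.003122878198019801)) (array([ 0.6163, -0.0274,  0.3054]), np.float64(0.031933964673600275))
gate hinge-ish [ 0.6627 -0.2431  0.15  ] post [0.6522 0.0763 0.15  ]
gate front face ends [0.6293 0.0335 0.15  ] [ 0.6465 -0.2066  0.15  ]
```

View pics/c0.png

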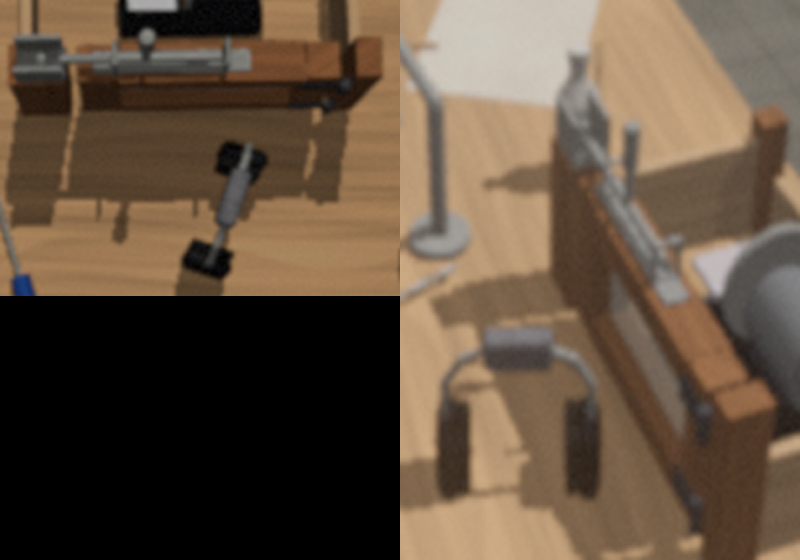

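The images show the small muffs' crown in the top view at (424,290)/1.5, the rail bar from (118,292) to (249,281), and the knob at (375,201) with its side-view top at (444,237). The muffs are near (0.521,-0.126), the rail middle near (0.512,0.302), and the knob near (0.653,-0.031).

```bash
cat >> h.py <<'E'
def go(x,y,z,yaw=None):
    s=robot.sense(); o=s["orientation"]; M=R.from_euler("xyz",o)
    T=R.from_euler("xyz",[np.pi,0,o[2] if yaw is None else yaw])
    d=T.inv().apply(np.array([x,y,z])-s["ee_pos"]); rv=(M.inv()*T).as_rotvec()
    print("t",round(s["time_s"],2),"pos",s["ee_pos"].round(4),"rpy",o.round(3),"F",s["contact_force"].round(1),"w",round(s["width"],2),"turn",rv.round(3),"then shift",d.round(4))
E
python3 -m creep '[[[0,0,-0.05,0,0,-0.157],[-0.02,-0.03,-0.03,0,0,0],[-0.034,-0.05,0,0,0,0],[-0.034,-0.05,0,0,0,0],[-0.034,-0.05,0,0,0,0]]]' 0
python3 -m creep '[[[-0.034,-0.05,0,0,0,0],[-0.034,-0.05,0,0,0,0],[-0.034,-0.05,0,0,0,0],[-0.034,-0.05,0,0,0,0],[-0.034,-0.05,0,0,0,0]]]'
python3 - <<'E'
from h import *
go(.521,-.126,.25,2.847)
E
```

```text
time_s: 0.72
ee_pos: [0.359, 0.3978, 0.3111]
orientation: [-3.141, -0.0, 2.848]
contact_force: [1.0, -0.7, 0.1]
width: 1.0
gripper_force: 0.0
time_s: 1.35
ee_pos: [0.4491, 0.1094, 0.3113]
orientation: [3.141, -0.0, 2.848]
contact_force: [1.0, -0.0, -0.8]
width: 0.997
gripper_force: 0.0
t 1.35 pos [0.4491 0.1094 0.3113] rpy [ 3.141 -0.     2.848] F [ 1.  -0.  -0.8] w 1.0 turn [ 0.    -0.     0.001] then shift [-0.1371 -0.2044  0.0613]
```

```bash

python3 -m creep '[[[-0.034,-0.051,0,0,0,0],[-0.034,-0.051,0,0,0,0],[-0.034,-0.051,0,0,0,0],[-0.035,-0.051,0.02,0,0,0],[0,0,0.04,0,0,0]]]'
python3 - <<'E'
from h import *
go(.521,-.126,.124,2.847)
snap("side","s1.png",(200,150,340,280),4);
E
```

```text
time_s: 1.98
ee_pos: [0.5213, -0.1259, 0.2524]
orientation: [-3.141, 0.003, 2.842]
contact_force: [1.6, 1.5, -0.3]
width: 1.003
gripper_force: 0.0
t 1.98 pos [ 0.5213 -0.1259  0.2524] rpy [-3.141e+00  3.000e-03  2.842e+00] F [ 1.6  1.5 -0.3] w 1.0 turn [-0.001  0.003 -0.005] then shift [ 0.0003 -0.0002  0.1284]
```

View pics/s1.png

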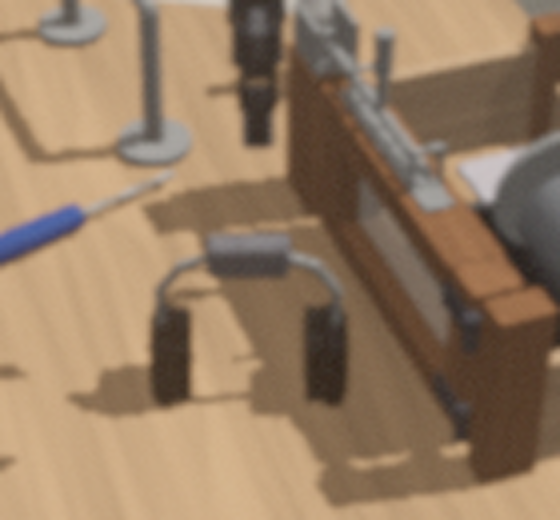

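The muffs are undisturbed, with the fingers above and aligned. I'll descend and grip.

```bash

python3 -m creep '[[[0,0,0.05,0,0,0],[0,0,0.05,0,0,0],[0,0,0.028,0,0,0],[0,0,0,0,0,0]]]'
python3 -m creep '[[[0,0,0,0,0,0],[0,0,0,0,0,0],[0,0,0,0,0,0],[0,0,0,0,0,0]]]' 1 40
python3 - <<'E'
from h import *
go(.521,-.126,.124,2.847)
E
```

```text
time_s: 2.52
ee_pos: [0.5192, -0.1206, 0.123]
orientation: [-3.141, -0.004, 2.848]
contact_force: [0.1, -0.2, 0.8]
width: 0.997
gripper_force: 0.0
time_s: 3.02
ee_pos: [0.5206, -0.1217, 0.1248]
orientation: [3.142, 0.001, 2.848]
contact_force: [-0.2, 1.5, -2.2]
width: 0.249
gripper_force: 39.1
t 3.02 pos [ 0.5206 -0.1217  0.1248] rpy [3.142e+00 1.000e-03 2.848e+00] F [-0.2  1.5 -2.2] w 0.25 turn [0.    0.001 0.001] then shift [-0.0017 -0.004   0.0008]
```

```bash

python3 -m creep '[[[0,0,-0.04,0,0,0],[0,0,-0.06,0,0,0],[0,0,-0.06,0,0,-0.134],[0,0,-0.05,0,0,-0.134],[0,0,0,0,0,-0.134]]]'
python3 - <<'E'
from h import *
go(.512,.302,.33,3.25)
E
```

```text
time_s: 3.65
ee_pos: [0.5216, -0.1217, 0.338]
orientation: [3.142, 0.006, -3.029]
contact_force: [0.7, -0.3, -3.0]
width: 0.248
gripper_force: 40.0
t 3.65 pos [ 0.5216 -0.1217  0.338 ] rpy [ 3.142  0.006 -3.029] F [ 0.7 -0.3 -3. ] w 0.25 turn [0.    0.006 0.004] then shift [-0.0363  0.4223  0.008 ]
```

```bash

python3 -m creep '[[[-0.004,0.03,0,0,0,0],[-0.004,0.055,0,0,0,0],[-0.004,0.055,0,0,0,0],[-0.005,0.055,0,0,0,0],[-0.005,0.055,0,0,0,0]]]'
python3 -m creep '[[[-0.005,0.055,0,0,0,0],[-0.005,0.055,0,0,0,0],[-0.004,0.04,0,0,0,0],[0,0.022,0,0,0,0],[0,0,0,0,0,0]]]'
python3 - <<'E'
from h import *
go(.512,.302,.165,3.25)
a=robot.grab_frame("top")[130:260,50:210];b=robot.grab_frame("side")[50:210,150:280]
cv2.imwrite("pics/m1.png",np.hstack([cv2.resize(a,(400,325)),cv2.resize(b,(264,325))]))
for n in("top","side"):print(proj(n,[[.512,.302,.15],[.512+.012,.302-.109,.15],[.5,.411,.15]])-([50,130] if n=="top" else [150,50]))
E
```

```text
time_s: 4.28
ee_pos: [0.5148, 0.1313, 0.3343]
orientation: [3.141, 0.0, -3.034]
contact_force: [1.3, -0.4, -1.8]
width: 0.251
gripper_force: 40.0
time_s: 4.9
ee_pos: [0.51, 0.3032, 0.3337]
orientation: [-3.141, -0.001, -3.032]
contact_force: [0.1, -1.1, -2.9]
width: 0.248
gripper_force: 40.0
t 4.9 pos [0.51   0.3032 0.3337] rpy [-3.141e+00 -1.000e-03 -3.032e+00] F [ 0.1 -1.1 -2.9] w 0.25 turn [-0.001 -0.001  0.002] then shift [-0.0018 -0.0014  0.1687]
[[ 73.32854737  61.4658669 ]
 [114.39201438  58.30898849]
 [ 32.06312511  64.63827123]]
[[ 75.25438183  88.12285817]
 [ 86.15269269 102.70219202]
 [ 65.42238832  74.97000193]]
```

View pics/m1.png

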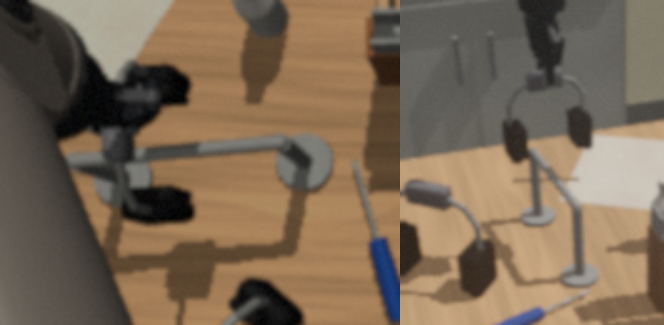

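The projected bar matches the image: side-view ends at about (131,152) and (178,208) in the crop. I'll lower onto the rail.

```bash

python3 -m creep '[[[-0.002,-0.001,0.04,0,0,0],[0,0,0.05,0,0,0],[0,0,0.05,0,0,0],[0,0,0.02,0,0,0],[0,0,0,0,0,0]]]'
python3 -m creep '[[[0,0,0.003,0,0,0],[0,0,0.003,0,0,0],[0,0,0,0,0,0]]]'
python3 - <<'E'
from h import *
go(.512,.302,.166,3.25)
E
```

```text
time_s: 5.62
ee_pos: [0.5125, 0.2995, 0.1731]
orientation: [-3.14, -0.002, -3.035]
contact_force: [0.1, -0.4, -1.6]
width: 0.248
gripper_force: 40.0
time_s: 6.0
ee_pos: [0.5128, 0.3014, 0.1685]
orientation: [3.141, 0.0, -3.034]
contact_force: [-0.3, 0.9, -1.4]
width: 0.247
gripper_force: 40.0
t 6.0 pos [0.5128 0.3014 0.1685] rpy [ 3.141  0.    -3.034] F [-0.3  0.9 -1.4] w 0.25 turn [ 0.  0. -0.] then shift [0.0007 0.0007 0.0025]
```

```bash

python3 -m creep '[[[0,0,0.002,0,0,0],[0,0,0.001,0,0,0],[0,0,0,0,0,0]]]'
python3 -m creep '[[[0,0,0,0,0,0],[0,0,0,0,0,0],[0,0,0,0,0,0],[0,0,0,0,0,0]]]' 0.35
python3 - <<'E'
from h import *
go(.512,.302,.166,3.25)
E
```

```text
time_s: 6.38
ee_pos: [0.5127, 0.3015, 0.1652]
orientation: [3.141, 0.0, -3.033]
contact_force: [-0.8, -0.6, 0.7]
width: 0.247
gripper_force: 40.4
time_s: 6.88
ee_pos: [0.5127, 0.3014, 0.1651]
orientation: [3.142, -0.0, -3.034]
contact_force: [-0.8, 0.3, 0.5]
width: 0.65
gripper_force: 0.0
t 6.88 pos [0.5127 0.3014 0.1651] rpy [ 3.142 -0.    -3.034] F [-0.8  0.3  0.5] w 0.65 turn [ 0. -0. -0.] then shift [ 0.0006  0.0007 -0.0009]
```

The muffs are released. I'll back off upward and check both the muffs and the pen.

```bash

python3 -m creep '[[[0,0,-0.03,0,0,0],[0,0,-0.05,0,0,0],[0,0,-0.06,0,0,0],[0,-0.05,0,0,0,0],[0,-0.05,0,0,0,0]]]' 0
python3 -m creep '[[[0,-0.055,0,0,0,0],[0,-0.055,0,0,0,0],[0,-0.03,0,0,0,0],[0,0,0,0,0,0]]]' 0
python3 - <<'E'
from h import *
go(.653,-.031,.3,1.64);print(robot.sense()["qpos"].round(2))
a=robot.grab_frame("top")[60:260,60:350];b=robot.grab_frame("side")[60:290,190:420]
cv2.imwrite("pics/m2.png",np.hstack([cv2.resize(a,(464,320)),cv2.resize(b,(320,320))]))
cv2.imwrite("pics/full_top2.png",robot.grab_frame("top"))
E
```

```text
time_s: 7.5
ee_pos: [0.5236, 0.201, 0.3057]
orientation: [3.141, 0.001, -3.032]
contact_force: [1.3, -0.2, 0.4]
width: 0.996
gripper_force: 0.0
time_s: 8.0
ee_pos: [0.5387, 0.0602, 0.3054]
orientation: [-3.141, 0.0, -3.037]
contact_force: [-1.0, 0.1, -0.3]
width: 1.001
gripper_force: 0.0
t 8.0 pos [0.5387 0.0602 0.3054] rpy [-3.141  0.    -3.037] F [-1.   0.1 -0.3] w 1.0 turn [0.    0.    1.606] then shift [-0.0989  0.1077  0.0054]
[-0.64  0.15  0.46  1.83 -0.07  1.18  1.52]
```

View pics/m2.png

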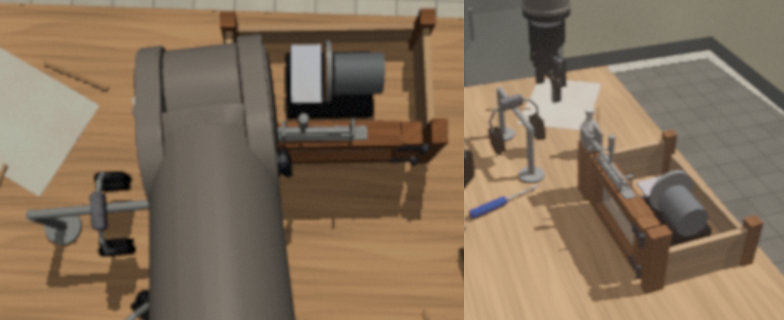

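Muffs hang astride the bar, with the crown at the rail middle (crop (100,210)). Next I'll check sander clearance, pen yaw and the knob.

```bash
python3 - <<'E'
from h import *
np.set_printoptions(precision=4,suppress=True)
a=lambda *p:np.array(p)/1.5
print("knobtop",atz("top",*a(374.5,201),.24),tri(a(374.5,201),a(444.4,237)))
print("table edge",[tri((60+u/1.6,60+v/1.6),(190+(x-464)/1.391,60+y/1.391)) for u,v,x,y in[(305,103,645,192)]])
for z in(.08,.11,.14,.17):print("edge z",z,atz("top",60+305/1.6,60+104/1.6,z),"black",atz("top",60+330/1.6,60+117/1.6,z*.3))
print("gate back/front at z.15:",[atz("top",*a(*p),.15) for p in[(345,206),(345,228),(465,202),(465,224),(312,244)]])
print("rod z.166",[atz("top",*a(*p),.166) for p in[(332,214),(430,214)]])
E
```

```text
knobtop [ 0.6545 -0.0302  0.24  ] (array([ 0.6549, -0.0302,  0.2385]), np.float64(0.0001331153018040008))
table edge [(array([ 0.7413, -0.0352,  0.0673]), np.float64(0.007768327983956087))]
edge z 0.08 [ 0.7312 -0.0343  0.08  ] black [ 0.7254 -0.0839  0.024 ]
edge z 0.11 [ 0.7212 -0.0338  0.11  ] black [ 0.7226 -0.0834  0.033 ]
edge z 0.14 [ 0.7112 -0.0334  0.14  ] black [ 0.7198 -0.0829  0.042 ]
edge z 0.17 [ 0.7012 -0.0329  0.17  ] black [ 0.717  -0.0824  0.051 ]
gate back/front at z.15: [array([0.6709, 0.0223, 0.15  ]), array([0.6297, 0.0208, 0.15  ]), array([ 0.6858, -0.1972,  0.15  ]), array([ 0.6443, -0.1974,  0.15  ]), array([0.598 , 0.0793, 0.15  ])]
rod z.166 [array([0.6506, 0.0444, 0.166 ]), array([ 0.6564, -0.1315,  0.166 ])]
```

```bash

python3 -m creep '[[[0,0,0,0,0,0.18],[0,0,0,0,0,0.18],[0,0,0,0,0,0.18],[0,0,0,0,0,0.18],[0,0,0,0,0,0.18]]]' 0.3
python3 -m creep '[[[0,0,0,0,0,0.18],[0,0,0,0,0,0.18],[0,0,0,0,0,0.18],[0,0,0,0,0,0.166],[0,0,0,0,0,0]]]'
python3 - <<'E'
from h import *
go(.653,-.031,.3,1.64);print(robot.sense()["qpos"].round(2))
E
```

```text
time_s: 8.78
ee_pos: [0.5385, 0.0643, 0.305]
orientation: [-3.141, -0.0, 2.346]
contact_force: [-0.4, 0.1, 0.0]
width: 0.7
gripper_force: 0.0
time_s: 9.4
ee_pos: [0.5385, 0.064, 0.305]
orientation: [-3.141, 0.0, 1.646]
contact_force: [-0.1, -0.0, -0.2]
width: 0.705
gripper_force: 0.0
t 9.4 pos [0.5385 0.064  0.305 ] rpy [-3.141  0.     1.646] F [-0.1 -0.  -0.2] w 0.71 turn [-0.     0.     0.006] then shift [-0.1027  0.1077  0.005 ]
[-0.79  0.16  0.63  1.84 -0.1   1.17 -0.05]
```

```bash

python3 -m creep '[[[-0.05,0.054,0,0,0,0],[-0.0526,0.0548,0,0,0,0],[0,0,0.04,0,0,0],[0,0,0.03,0,0,0],[0,0,0,0,0,0]]]'
python3 - <<'E'
from h import *
go(.6547,-.0302,.203,1.635)
a=robot.grab_frame("side")[110:230,250:370]
cv2.imwrite("pics/m3.png",cv2.resize(a,None,fx=4,fy=4,interpolation=cv2.INTER_CUBIC))
E
```

```text
time_s: 10.02
ee_pos: [0.6345, -0.0154, 0.2331]
orientation: [-3.138, 0.0, 1.648]
contact_force: [-0.0, 0.0, 1.4]
width: 0.699
gripper_force: 0.0
t 10.03 pos [ 0.6345 -0.0154  0.2331] rpy [-3.138  0.     1.648] F [-0.   0.   1.4] w 0.7 turn [-0.004  0.     0.013] then shift [-0.0161  0.0192  0.0301]
```

View pics/m3.png

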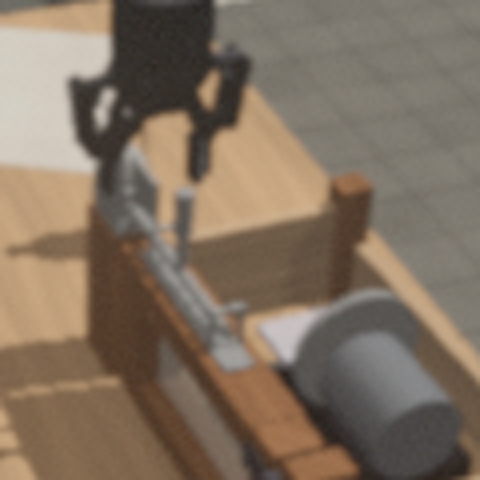

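The gripper straddles the knob but is short by (-16, +19) mm because the diagonal rows were clipped. I'll correct, descend and grip.

```bash

python3 -m creep '[[[-0.016,0.019,0,0,0,0],[0,0,0.02,0,0,0],[0,0,0.0095,0,0,0],[0,0,0,0,0,0]]]'
python3 -m creep '[[[0,0,0,0,0,0],[0,0,0,0,0,0],[0,0,0,0,0,0]]]' 1 40
python3 - <<'E'
from h import *
go(.6547,-.0302,.203,1.635)
E
```

```text
time_s: 10.58
ee_pos: [0.655, -0.03, 0.2051]
orientation: [-3.14, -0.0, 1.645]
contact_force: [-0.2, -0.5, -0.1]
width: 0.698
gripper_force: 0.0
time_s: 10.95
ee_pos: [0.6554, -0.0306, 0.2062]
orientation: [-3.141, -0.0, 1.644]
contact_force: [-4.9, 0.1, 6.3]
width: 0.172
gripper_force: 38.8
t 10.95 pos [ 0.6554 -0.0306  0.2062] rpy [-3.141 -0.     1.644] F [-4.9  0.1  6.3] w 0.17 turn [-0.    -0.     0.009] then shift [ 0.0004 -0.0007  0.0032]
```

```bash

python3 -m creep '[[[0,0,-0.006,0,0,0],[0,0,-0.006,0,0,0],[0,0,0,0,0,0]]]'
python3 -m creep '[[[-0.006,0,0,0,0,0],[-0.01,0,0,0,0,0],[0,0,0,0,0,0]]]'
python3 - <<'E'
from h import *
go(.6554,-.0306,.2062,1.635)
E
```

```text
time_s: 11.32
ee_pos: [0.6554, -0.0307, 0.2181]
orientation: [-3.141, -0.0, 1.644]
contact_force: [-5.0, 0.9, -1.4]
width: 0.174
gripper_force: 39.0
time_s: 11.7
ee_pos: [0.6562, -0.0478, 0.2177]
orientation: [-3.14, 0.0, 1.643]
contact_force: [-5.9, -1.1, -1.3]
width: 0.176
gripper_force: 39.1
t 11.7 pos [ 0.6562 -0.0478  0.2177] rpy [-3.14   0.     1.643] F [-5.9 -1.1 -1.3] w 0.18 turn [-0.001  0.     0.008] then shift [0.0172 0.0003 0.0115]
```

```bash

python3 -m creep '[[[-0.01,0,0,0,0,0],[-0.01,0,0,0,0,0],[-0.01,0,0,0,0,0],[-0.005,0,0,0,0,0],[0,0,0,0,0,0]]]'
python3 -m creep '[[[0,0,0.006,0,0,0],[0,0,0.005,0,0,0],[0,0,0,0,0,0]]]'
python3 - <<'E'
from h import *
go(.6554,-.0306,.2062,1.635)
E
```

```text
time_s: 12.32
ee_pos: [0.658, -0.0826, 0.2174]
orientation: [-3.139, 0.0, 1.642]
contact_force: [-10.4, -2.4, -2.2]
width: 0.176
gripper_force: 39.2
time_s: 12.7
ee_pos: [0.658, -0.0823, 0.2064]
orientation: [-3.139, 0.0, 1.643]
contact_force: [-9.7, -1.8, -1.1]
width: 0.175
gripper_force: 39.2
t 12.7 pos [ 0.658  -0.0823  0.2064] rpy [-3.139  0.     1.643] F [-9.7 -1.8 -1.1] w 0.18 turn [-0.003  0.     0.008] then shift [0.0517 0.0007 0.0002]
```

The bolt is drawn about 52 mm. I'll release the knob, move 73 mm toward the free edge and grip the gate itself across its top.

```bash

python3 -m creep '[[[0,0,0,0,0,0],[0,0,0,0,0,0],[0,0,-0.025,0,0,0],[0,0,-0.03,0,0,0],[0,0,0,0,0,0]]]' 0.15
python3 -m creep '[[[0.04,0,0,0,0,0],[0.033,0,0,0,0,0],[0,0,0,0,0,0]]]'
python3 - <<'E'
from h import *
go(.6535,-.0095,.128,1.63)
a=robot.grab_frame("side")[110:230,250:370]
cv2.imwrite("pics/m4.png",cv2.resize(a,None,fx=4,fy=4,interpolation=cv2.INTER_CUBIC))
E
```

```text
time_s: 13.32
ee_pos: [0.6608, -0.0819, 0.2642]
orientation: [3.137, 0.0, 1.644]
contact_force: [0.3, -0.8, 0.1]
width: 0.849
gripper_force: 0.0
time_s: 13.7
ee_pos: [0.6541, -0.0052, 0.2609]
orientation: [-3.141, -0.001, 1.648]
contact_force: [0.6, -0.1, -0.0]
width: 0.85
gripper_force: 0.0
t 13.7 pos [ 0.6541 -0.0052  0.2609] rpy [-3.141e+00 -1.000e-03  1.648e+00] F [ 0.6 -0.1 -0. ] w 0.85 turn [-0.    -0.001  0.018] then shift [-0.0042 -0.0009  0.1329]
```

View pics/m4.png

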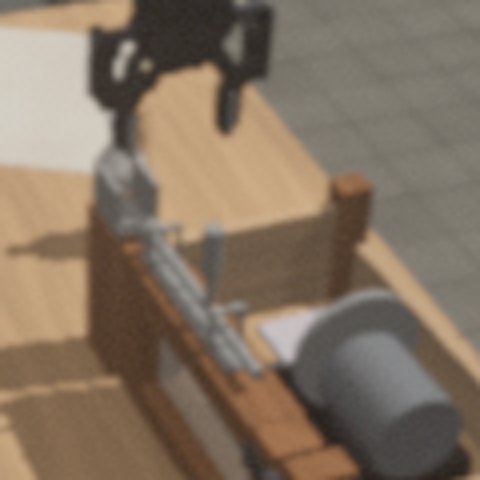

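The bolt is drawn: the knob has moved to crop (212,260) and the head is clear of the keeper. I'll descend astride the gate.

```bash

python3 -m creep '[[[-0.004,-0.001,0.03,0,0,0.015],[0,0,0.03,0,0,0],[0,0,0.03,0,0,0],[0,0,0,0,0,0]]]'
python3 -m creep '[[[0,0,0.015,0,0,0],[0,0,0.014,0,0,0],[0,0,0.008,0,0,0],[0,0,0,0,0,0]]]'
python3 - <<'E'
from h import *
go(.6535,-.0095,.13,1.63)
E
```

```text
time_s: 14.25
ee_pos: [0.6522, -0.014, 0.1697]
orientation: [-3.138, 0.001, 1.627]
contact_force: [0.6, 0.6, 0.9]
width: 0.851
gripper_force: 0.0
time_s: 14.75
ee_pos: [0.6531, -0.0129, 0.134]
orientation: [-3.141, 0.0, 1.629]
contact_force: [0.3, 0.1, 0.9]
width: 0.851
gripper_force: 0.0
t 14.75 pos [ 0.6531 -0.0129  0.134 ] rpy [-3.141  0.     1.629] F [0.3 0.1 0.9] w 0.85 turn [-0.001  0.    -0.001] then shift [0.0033 0.0006 0.004 ]
```

Now astride the gate with no contact. I'll close on it.

```bash

python3 -m creep '[[[0,0,0.003,0,0,0],[0,0,0,0,0,0]]]'
python3 -m creep '[[[0,0,0,0,0,0],[0,0,0,0,0,0],[0,0,0,0,0,0]]]' 1 40
python3 - <<'E'
from h import *
go(.6535,-.0095,.13,1.63)
E
```

```text
time_s: 15.0
ee_pos: [0.6534, -0.0128, 0.1317]
orientation: [3.141, -0.0, 1.629]
contact_force: [0.6, -0.3, 0.4]
width: 0.851
gripper_force: 0.0
time_s: 15.38
ee_pos: [0.6536, -0.0128, 0.132]
orientation: [3.141, -0.0, 1.629]
contact_force: [-1.3, 0.8, 7.0]
width: 0.506
gripper_force: 41.3
t 15.38 pos [ 0.6536 -0.0128  0.132 ] rpy [ 3.141 -0.     1.629] F [-1.3  0.8  7. ] w 0.51 turn [ 0.001 -0.    -0.001] then shift [0.0033 0.0001 0.002 ]
```

```bash

python3 -m creep '[[[-0.0003,-0.0116,0,0,0,-0.05],[-0.0003,-0.0116,0,0,0,-0.05],[0,0,0,0,0,0]]]' 1 60
python3 - <<'E'
from h import *
go(.6535,-.0095,.13,1.63);print(robot.sense()["wrist_torque"])
E
```

```text
time_s: 15.75
ee_pos: [0.6303, -0.0151, 0.1322]
orientation: [3.14, -0.001, 1.73]
contact_force: [2.0, 1.9, 4.2]
width: 0.5
gripper_force: 61.6
t 15.75 pos [ 0.6303 -0.0151  0.1322] rpy [ 3.14e+00 -1.00e-03  1.73e+00] F [2.  1.9 4.2] w 0.5 turn [ 0.001 -0.001  0.1  ] then shift [0.0042 0.0235 0.0022]
[ 0.21481134 -0.22290443 -0.05374683]
```

Low forces; the gate follows.

```bash

python3 -m creep '[[[-0.0003,-0.0116,0,0,0,-0.05],[-0.0003,-0.0116,0,0,0,-0.05],[-0.0003,-0.0116,0,0,0,-0.05],[-0.0003,-0.0116,0,0,0,-0.05],[-0.0003,-0.0116,0,0,0,-0.05]]]'
python3 -m creep '[[[0,0,0,0,0,0],[0,0,0,0,0,0],[0,0,0,0,0,0]]]'
python3 - <<'E'
from h import *
go(.6535,-.0095,.13,1.63)
a=robot.grab_frame("top")[60:260,60:350];b=robot.grab_frame("side")[60:290,190:420]
cv2.imwrite("pics/m5.png",np.hstack([cv2.resize(a,(464,320)),cv2.resize(b,(320,320))]))
E
```

```text
time_s: 16.38
ee_pos: [0.5752, -0.0307, 0.1321]
orientation: [3.14, -0.0, 1.981]
contact_force: [1.4, 4.5, 6.7]
width: 0.498
gripper_force: 62.1
time_s: 16.75
ee_pos: [0.5755, -0.0306, 0.1321]
orientation: [3.14, -0.0, 1.979]
contact_force: [-0.5, 4.7, 6.9]
width: 0.502
gripper_force: 62.2
t 16.75 pos [ 0.5755 -0.0306  0.1321] rpy [ 3.14  -0.     1.979] F [-0.5  4.7  6.9] w 0.5 turn [ 0.001 -0.001  0.349] then shift [0.0165 0.0791 0.0021]
```

View pics/m5.png

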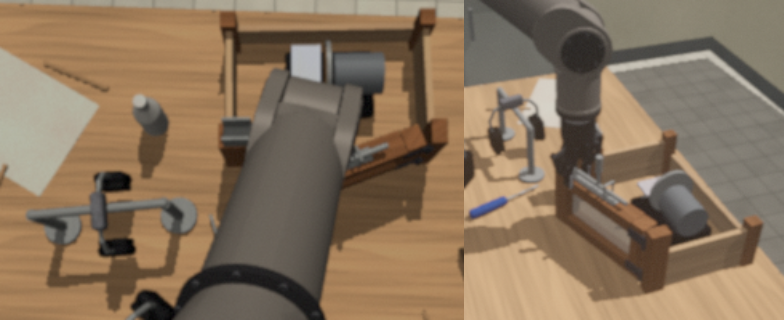

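The gate is held ajar at about 0.35 rad, with its edge near crop (345,180). The muffs hang on the rail at crop (100,210), and the glue and screwdriver are in place. I'll hand in.

```bash
python3 -c "
from plant import robot
print(robot.close_job())"
```

```text
the job is handed in; nothing more can be done
None
```

The job is handed in with no verdict returned: the muffs hang let go on the rail, the bolt is drawn about 52 mm, the gate is gripped and held open at about 0.35 rad, and I touched none of the bystanders.

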